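Put the printing stamps back in their own trays

TASK

The three wooden printing stamps were put away in one another's trays: put each one back, upright and in the middle, in the tray whose tag shows its shape. Only one stamp fits in a tray at a time, so first park one in the empty tray with the blank tag, which must be empty again at the end. Do not let a stamp fall over, and leave the glue stick, the paint pot and the bobbin between the trays where they stand.

Things in the scene. Friction and masses are not known exactly. Their poses are not given: they have to be found in the camera images.
- blossom_stamp: Wooden printing stamp: a 12 mm thick dark wooden block in the outline of a round six-petalled blossom 64 mm across. A round pale wooden handle, 22 mm in diameter, stands on its middle from 12 to 62 mm above the underside; grip it there. Origin: centre of the underside, on the handle's axis; z up. About 80 g. It starts in the middle of a wrong tray, turned anyhow.
- leaf_stamp: Wooden printing stamp: a 12 mm thick dark wooden block in the outline of a long pointed leaf 76 x 34 mm (long way along its y). A round pale wooden handle, 22 mm in diameter, stands on its middle from 12 to 62 mm above the underside; grip it there. Origin: centre of the underside, on the handle's axis; z up. About 80 g. It starts in the middle of a wrong tray, turned anyhow.
- square_stamp: Wooden printing stamp: a 12 mm thick dark wooden block in the outline of a plain square 50 x 50 mm. A round pale wooden handle, 22 mm in diameter, stands on its middle from 12 to 62 mm above the underside; grip it there. Origin: centre of the underside, on the handle's axis; z up. About 80 g. It starts in the middle of a wrong tray, turned anyhow.
- blossom_tray: Fixed square tray of pale wood with a white floor, 96 mm outside, 84 mm inside, rim 14 mm high, floor 6 mm above the table. Against its +x side a white card tag, 60 x 64 x 4 mm, centred 78 mm from the tray's centre, bears a flat dark sample of a six-petalled blossom 52 mm across, 3 mm thick. Origin: centre of the underside (z = 0); x to the tag, z up. The blossom stamp belongs here, flat on the floor, within 15 mm of the centre.
- leaf_tray: Fixed square tray of pale wood with a white floor, 96 mm outside, 84 mm inside, rim 14 mm high, floor 6 mm above the table. Against its +x side a white card tag, 60 x 64 x 4 mm, centred 78 mm from the tray's centre, bears a flat dark sample of a pointed leaf 62 x 28 mm, 3 mm thick. Origin: centre of the underside (z = 0); x to the tag, z up. The leaf stamp belongs here, flat on the floor, within 15 mm of the centre.
- square_tray: Fixed square tray of pale wood with a white floor, 96 mm outside, 84 mm inside, rim 14 mm high, floor 6 mm above the table. Against its +x side a white card tag, 60 x 64 x 4 mm, centred 78 mm from the tray's centre, bears a flat dark sample of a square 41 mm wide, 3 mm thick. Origin: centre of the underside (z = 0); x to the tag, z up. The square stamp belongs here, flat on the floor, within 15 mm of the centre.
- spare_tray: Fixed square tray of pale wood with a white floor, 96 mm outside, 84 mm inside, rim 14 mm high, floor 6 mm above the table. Against its +x side a white card tag, 60 x 64 x 4 mm, centred 78 mm from the tray's centre, is blank. Origin: centre of the underside (z = 0); x to the tag, z up. Empty at the start: the parking place (stamp flat on the floor, let go, within 30 mm of the centre).
- glue_stick: White glue stick with a grey cap, 25 mm in diameter, 80 mm high; stands upright between two trays, to be left alone (not shifted by more than 20 mm, not knocked over). Origin: centre of its underside, z up.
- paint_pot: Small glass paint pot with a black lid, 30 mm in diameter, 38 mm high; stands upright between two trays, to be left alone (not shifted by more than 20 mm, not knocked over). Origin: centre of its underside, z up.
- bobbin: Pale wooden bobbin with a narrow waist, 28 mm in diameter, 32 mm high; stands upright between two trays, to be left alone (not shifted by more than 20 mm, not knocked over). Origin: centre of its underside, z up.
Mind the look-alikes: they are no part of the job. Leave any pink, red or turquoise look-alike of the leaf_stamp alone.

How it is judged:
By the outcome, as a careful person would: the job done as asked, in the order asked, and still so for the second after the job is handed in, with the robot touching nothing.
It also fails if it takes over 112 s, if anything falls off the work surface, if the arm or the gripper's body presses on something with over 40 N, if the wrist force passes 120 N, or if a joint passes its speed limit or range.

ROBOT

A 7-joint arm with a two-finger parallel gripper is mounted at the origin on the work surface. World frame = base frame: x ahead of the robot, y to its left, z up, the work surface at z = 0. Lengths are in m, angles in rad, forces in N, time in s.
With the tool pointing down it reaches from about 0.4 to 0.85 m from the base axis. Payload 10.4 kg.
Tool frame: the origin (TCP) lies on the mounting face of the last link; the fingertips stand r.tips_ahead ahead of it and the grasp point (between the pads) lies 164 mm ahead of it (r.tips_ahead is the distance from the TCP to the fingertips, in m); z points along the fingers, y is the line along which they close (so a half turn about z gives the same grasp; the last joint's range is limited). The gripper opens to 87 mm and grips with 3 to 60 N. Pads are 19 mm wide; open, the fingers measure 117 mm over their backs; the gripper's body (75 mm by 190 mm) begins 51 mm behind the grasp point.
Start: joints at [-1.344, 0.332, -0.065, 1.46, 0.022, 1.35, -0.088], TCP at [0.154, 0.606, 0.405] pointing down, gripper open.
Joint ranges: [-2.6, 2.6], [-0.5, 2.12], [-1.47, 1.34], [0.16, 2.42], [-1.27, 4.41], [0.06, 2.06], [-2.6, 2.6]. Speed limits (rad/s): [2.22, 2.22, 2.79, 2.79, 3.14, 3.14, 3.14].

INTERFACE

Orientations are given as a unit quaternion [x, y, z, w].
In Python, from bench import telemetry, imaging, job, r gives the robot as it stands.
- The arm moves only by the tool move_arm, never from a script. Its argument "steps" is a list of rows, each an object of numbers: "dx", "dy", "dz": the shift along the tool's x, y, z in cm; "spin": the turn about the tool's z in rad. In form: [{"dx": .., "dy": .., "dz": .., "spin": ..}, ...]. A call has 1 to 12 rows; each row shifts and turns the commanded pose from where the row before left it, along the tool's axes as they then stand; what a row does not reach is not made up. A row lasts 1/10 s, in which the tool goes at most 50 mm and 8.59 degrees, less where a joint would pass 70% of its speed; a pose out of reach is approached as far as the arm can. A call with a gripper value outside its range is refused whole. "claw" is the finger opening in cm, from 0 to 8.7, set as the call begins (left out, the last holds). The fingers move at their own pace and stop on an object; "squeeze" is the grip in N (left out, the last holds). Time passes only in rows, so rows that do not move let the fingers close. It gives the time, the measured TCP pose, the force, the opening and the grip force at its end, in the units of the state.
- telemetry.read_state(): the state, without advancing time (a new reading comes with each control period).
- imaging.camera(name): name is "scene" or "top" or "wrist"; returns a dict with "img" (400x640x3 uint8, red, green, blue), "camera_matrix" (3x3 intrinsics, pixels), "R" (3x3) and "t" (3): a world point X has camera coordinates R X + t. Camera axes: x right, y down, z forward; pixel columns grow to the right and rows downward; lengths in m; the calibration is good to about 2 mm. A picture is of the moment at which its call begins. There is no depth.
- job.close_job(): hands the job in; it is judged then, once.
The state is a dict: "time": time; "joint_positions": joint angles; "joint_vel": joint speeds; "joint_torque": joint torques, N m; "ee_pos": TCP position; "eef_rot": TCP orientation; "ft_force": force on the tool from outside, world axes, zero at the start; "torque": the same for the moment, N m; "width": finger opening in m; "grip_force": force on a finger pad.
Only numpy, scipy, OpenCV 4.12 (cv2) and the standard library are available. Lean on these libraries where they do the work, as an engineer would, in place of code of your own. Each camera call takes 0.05 s, during which the arm holds its last target. There are 200 camera calls.

## Working session

There is one attempt and no reset: what is moved stays moved. The work goes in short steps, Python scripts to look and compute and a tool call to move; the robot and the scene stay as the last step left them, time stands still between calls to the robot, and variables do not carry over. Pictures are saved under pics/ and viewed, at most 14 in all, crops included, and the job is handed in when it is done.

Besides the shell and the picture viewer there is one more tool, called after "Call:" as a command line: name --argument value ..., lists and objects as JSON in quotes. move_arm: Moves the arm, as the interface text tells. Its arguments: {"type":"object","properties":{"steps":{"type":"array","items":{"type":"object","properties":{"dx":{"type":"number"},"dy":{"type":"number"},"dz":{"type":"number"},"spin":{"type":"number"}}}},"claw":{"type":"number"},"squeeze":{"type":"number"}},"required":["steps"]}

```bash
mkdir -p pics
python3 - <<'E'
from bench import telemetry, imaging, job, r
import cv2,numpy as np
s=telemetry.read_state();print(s,r.tips_ahead)
for n in("top","scene"):
    c=imaging.camera(n);cv2.imwrite(f"pics/{n}0.png",c["img"][:,:,::-1]);np.savez(f"pics/{n}0.npz",**c)
    print(n,c["camera_matrix"],c["R"],c["t"])
E
```

```text
{'time': 0.0, 'joint_positions': array([-1.34357589,  0.33290643, -0.06469245,  1.46097947,  0.02162834,
        1.34991264, -0.08846213]), 'joint_vel': array([-1.36283228e-04,  1.66588748e-03, -8.03179749e-04,  1.08192445e-05,
       -5.39690855e-04,  1.53648865e-04, -5.66539582e-05]), 'joint_torque': array([-5.15639431e-05, -6.23236156e+01,  2.46376003e-02, -3.89907253e+01,
       -6.13292260e-02,  3.94827803e-02,  1.43154693e-04]), 'ee_pos': array([0.15448829, 0.6054652 , 0.40391394]), 'eef_rot': array([ 1.24556466e-01,  9.92212234e-01, -7.53513281e-04, -4.35382775e-05]), 'ft_force': array([-0.55687358, -0.7844841 , -0.08972   ]), 'torque': array([-0.03496294, -0.0011694 , -0.02343262]), 'grip_force': 0.0, 'width': 0.0871796182536324} 0.1822
top [[448.91746558   0.         318.07828742]
 [  0.         448.91746558 202.48127586]
 [  0.           0.           1.        ]] [[ 0.07309169 -0.99731899  0.00352807]
 [-0.97056773 -0.07194417 -0.22983104]
 [ 0.22946869  0.01337451 -0.97322415]] [-0.02393366  0.52797937  1.05229448]
scene [[478.71527977   0.         315.35026551]
 [  0.         478.71527977 194.28256326]
 [  0.           0.           1.        ]] [[ 0.65788939  0.7531055  -0.00369468]
 [ 0.4658385  -0.4107869  -0.78374015]
 [-0.59175674  0.5138932  -0.62107788]] [-0.35753801 -0.22004871  1.38176786]
```

View pics/top0.png

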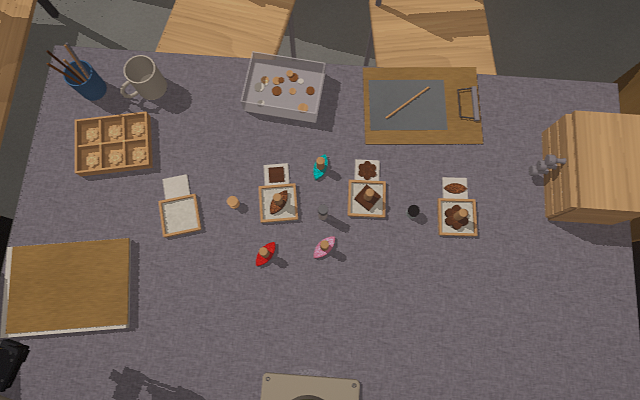

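View pics/scene0.png

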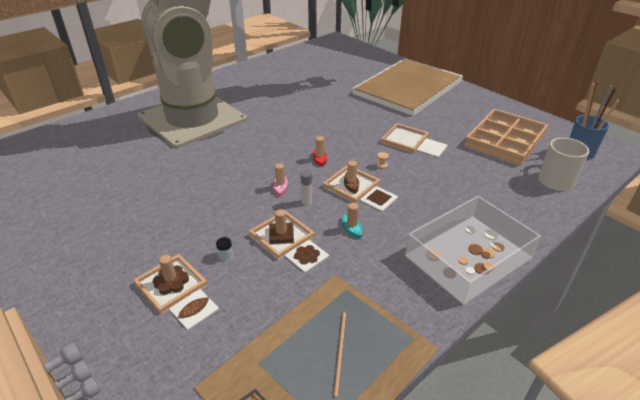

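Top view, +x up and +y left. Trays:
- spare: (180,216)
- square tray: (278,203), holding the leaf
- blossom tray: (367,199), holding the square
- leaf tray: (458,218), holding the blossom

Leaf candidates are the brown one at (278,202), which I choose, and the look-alikes: turquoise (320,167), red (265,254) and pink (324,247). Next is a close crop to check.

```bash
cat > h.py <<'E'
import numpy as np,cv2
def load(n): return np.load(f"pics/{n}.npz")
def ray(c,uv,z):
    d=c["R"].T@np.linalg.inv(c["camera_matrix"])@np.array([uv[0],uv[1],1.]);o=-c["R"].T@c["t"]
    return (o+d*(z-o[2])/d[2])
def proj(c,X):
    p=(c["R"]@np.asarray(X,float).T).T+c["t"];p=p@c["camera_matrix"].T;return p[:,:2]/p[:,2:]
E
python3 - <<'E'
from h import *
c=load("top0");img=c["img"]
hsv=cv2.cvtColor(img,cv2.COLOR_RGB2HSV)
# table is purplish grey: tray = warm wood or bright white
m=(((hsv[...,0]>5)&(hsv[...,0]<28)&(hsv[...,1]>60))|(hsv[...,2]>165)).astype(np.uint8)
big=cv2.resize(img[150:270,150:490],None,fx=2.35,fy=2.35,interpolation=cv2.INTER_CUBIC)
mm=cv2.resize(m[150:270,150:490]*255,None,fx=2.35,fy=2.35);
cv2.imwrite("pics/crop.png",np.vstack([big[:,:,::-1],cv2.cvtColor(mm,cv2.COLOR_GRAY2BGR)]))
cn,_=cv2.findContours(m[150:270,150:490],cv2.RETR_EXTERNAL,cv2.CHAIN_APPROX_NONE,offset=(150,150))
for k in cn:
    if cv2.contourArea(k)<60: continue
    w=np.array([ray(c,p[0],.01)[:2] for p in k],np.float32)
    print(cv2.minAreaRect(k)[0],cv2.minAreaRect(w))
E
```

```text
(264.2359924316406, 252.52247619628906) ((0.40074044466018677, 0.1420065313577652), (0.03232324495911598, 0.06784877181053162), 63.22139358520508)
(323.38238525390625, 246.4705810546875) ((0.42710956931114197, -0.00626518577337265), (0.031703267246484756, 0.07190980017185211), 53.4906120300293)
(232.7307586669922, 201.8461456298828) ((0.5257958769798279, 0.23693175613880157), (0.03589092195034027, 0.027795040979981422), 38.755897521972656)
(457.0, 206.5) ((0.5577378273010254, -0.3431541621685028), (0.15512287616729736, 0.10153842717409134), 2.2932422161102295)
(177.55406188964844, 205.32431030273438) ((0.5077382922172546, 0.3780226707458496), (0.15579941868782043, 0.10053154826164246), 16.344079971313477)
(276.8735046386719, 192.35586547851562) ((0.5608566999435425, 0.12477774173021317), (0.15487682819366455, 0.09916695207357407), 9.202850341796875)
(366.8616638183594, 188.01246643066406) ((0.5898904204368591, -0.10744380950927734), (0.15532922744750977, 0.098427914083004), 2.0681145191192627)
(320.5, 164.0) ((0.6456312537193298, 0.016896987333893776), (0.02866801619529724, 0.04274504631757736), 83.48426818847656)
```

View pics/crop.png

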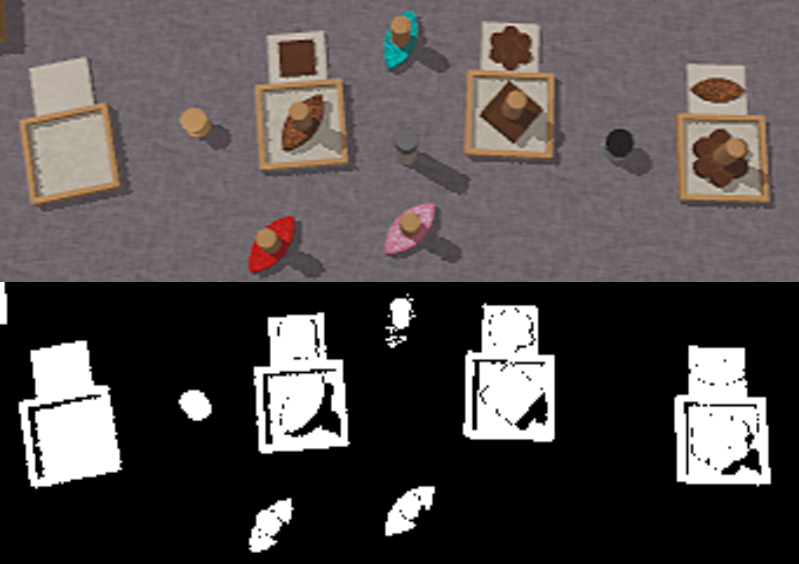

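```bash
cat >> h.py <<'E'
from scipy.spatial.transform import Rotation as Ro
def go(x,y,gz):  # remaining shift (cm) in tool axes to put grasp point at x,y,gz ; and yaw of tool y
    from bench import telemetry
    s=telemetry.read_state();R=Ro.from_quat(s["eef_rot"]).as_matrix()
    g=s["ee_pos"]+R@[0,0,.164]
    print("t",s["time"],"grasp",g.round(4),"d(cm)",(R.T@(np.array([x,y,gz])-g)*100).round(2),"yawy",np.degrees(np.arctan2(R[1,1],R[0,1])).round(1),"tilt",np.degrees(np.arccos(-R[2,2])).round(2),"w",s["width"],"F",s["ft_force"].round(1),"gf",s["grip_force"])
E
python3 - <<'E'
from h import *
c=load("top0")
for n,p in dict(leaf=(303,110),sq=(517,101),bl=(737,149)).items(): print(n,ray(c,((p[0])/2.35+150,(p[1])/2.35+150),.068).round(4))
E
```

```text
leaf [0.534  0.1124 0.068 ]
sq [ 0.5605 -0.1118  0.068 ]
bl [ 0.5257 -0.3435  0.068 ]
```

Call:
move_arm --steps '[{"spin": 0.147},{"spin": 0.147},{"spin": 0.147},{"spin": 0.147},{"spin": 0.147},{"spin": 0.147},{"spin": 0.147},{"spin": 0.147},{"spin": 0.147},{}]' --claw 6

```text
$.steps[0]: bad value
```

```bash
python3 -c "
from h import *
go(.531,.12,.2)"
```

```text
t 0.1 grasp [0.1544 0.6053 0.24  ] d(cm) [-48.49 -37.71   4.05] yawy 75.7 tilt 0.07 w 0.08730815636580788 F [-0.1  0.3  1.1] gf 0.0
```

Call:
move_arm --steps '[{"dx": 0,"dy": 0,"dz": 0,"spin": 0.147},{"dx": 0,"dy": 0,"dz": 0,"spin": 0.147},{"dx": 0,"dy": 0,"dz": 0,"spin": 0.147},{"dx": 0,"dy": 0,"dz": 0,"spin": 0.147},{"dx": 0,"dy": 0,"dz": 0,"spin": 0.147},{"dx": 0,"dy": 0,"dz": 0,"spin": 0.147},{"dx": 0,"dy": 0,"dz": 0,"spin": 0.147},{"dx": 0,"dy": 0,"dz": 0,"spin": 0.147},{"dx": 0,"dy": 0,"dz": 0,"spin": 0.147},{"dx": 0,"dy": 0,"dz": 0,"spin": 0}]' --claw 6

```text
time: 1.1
ee_pos: [0.1544, 0.6056, 0.4043]
eef_rot: [0.709, 0.706, -0.0, 0.0]
ft_force: [-0.4, 0.2, 0.4]
width: 0.0602
grip_force: 0.0
```

```bash
python3 -c "
from h import *
go(.531,.12,.2)"
```

```text
t 1.1 grasp [0.1544 0.6054 0.2403] d(cm) [-48.38  37.87   4.07] yawy -0.2 tilt 0.04 w 0.06017639611691715 F [-0.4  0.2  0.4] gf 0.0
```

Call:
move_arm --steps '[{"dx": -2.0,"dy": 1.6,"dz": 0,"spin": 0},{"dx": -3.4,"dy": 2.7,"dz": 0,"spin": 0},{"dx": -3.6,"dy": 2.8,"dz": 0,"spin": 0},{"dx": -3.6,"dy": 2.8,"dz": 0,"spin": 0},{"dx": -3.6,"dy": 2.8,"dz": 0,"spin": 0},{"dx": -3.6,"dy": 2.8,"dz": 0,"spin": 0},{"dx": -3.6,"dy": 2.8,"dz": 0,"spin": 0},{"dx": -3.6,"dy": 2.8,"dz": 0,"spin": 0},{"dx": -3.6,"dy": 2.8,"dz": 0,"spin": 0},{"dx": -3.6,"dy": 2.8,"dz": 0,"spin": 0},{"dx": -3.6,"dy": 2.8,"dz": 0,"spin": 0},{"dx": -3.6,"dy": 2.8,"dz": 0,"spin": 0}]'

```text
time: 2.3
ee_pos: [0.4774, 0.1892, 0.4048]
eef_rot: [0.706, 0.708, 0.0, -0.0]
ft_force: [-0.1, 0.3, 0.2]
width: 0.06
grip_force: 0.0
```

Call:
move_arm --steps '[{"dx": -3.4,"dy": 2.7,"dz": 0,"spin": 0},{"dx": -3.0,"dy": 2.0,"dz": 0,"spin": 0},{"dx": 0,"dy": 0,"dz": 0,"spin": 0},{"dx": 0,"dy": 0,"dz": 0,"spin": 0}]'

```text
time: 2.7
ee_pos: [0.5237, 0.1262, 0.4045]
eef_rot: [0.707, 0.707, -0.0, -0.0]
ft_force: [-0.8, 0.4, 0.2]
width: 0.0601
grip_force: 0.0
```

Run:
```python
from h import *
from bench import imaging
go(.531,.12,.2)
c=imaging.camera("wrist");np.savez("pics/w1.npz",**c);cv2.imwrite("pics/w1.png",c["img"][:,:,::-1])
```

```text
t 2.7 grasp [0.5236 0.1262 0.2405] d(cm) [-0.62  0.74  4.05] yawy -0.0 tilt 0.03 w 0.06010039258885494 F [-0.8  0.4  0.2] gf 0.0
```

View pics/w1.png

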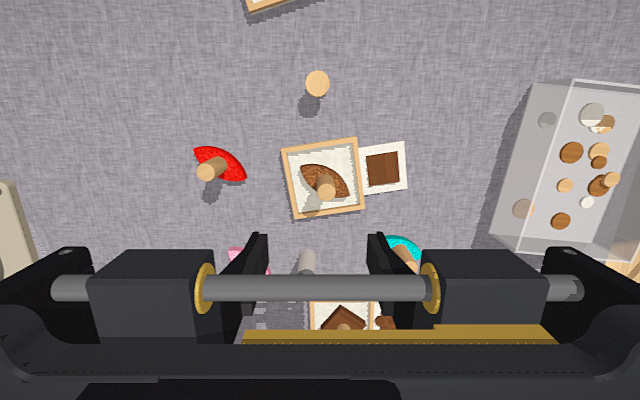

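The wrist view shows the brown leaf stamp in the square tray, with its handle top at (326,190). The rim corners are about (282,150), (357,138), (367,206) and (293,220). The bobbin is at (317,83).

Run:
```python
from h import *
c=load("w1")
print(ray(c,(327,190),.068),[ray(c,p,.014)[:2].round(4) for p in((282,150),(357,138),(367,206),(293,220))],np.mean([ray(c,p,.014)[:2] for p in((282,150),(357,138),(367,206),(293,220))],0), ray(c,(317,83),.032))
t=load("top0")
for X in((.531,.120,.068),(.56,-.1085,.068),(.5277,-.3444,.068),(.531,.12,.068)): print(proj(t,[X]))
img=t["img"];hsv=cv2.cvtColor(img,cv2.COLOR_RGB2HSV);print(proj(c,[(.531,.12,.068)]))
```

```text
[0.53607736 0.11905079 0.068     ] [array([0.481 , 0.1561]), array([0.5745, 0.1708]), array([0.5913, 0.0818]), array([0.4924, 0.0619])] [0.53483116 0.11762682] [0.52506182 0.23313323 0.032     ]
[[275.77446976 197.76624735]]
[[368.66839459 193.06020536]]
[[463.97992164 212.64353711]]
[[275.77446976 197.76624735]]
[[322.45474351 189.18583782]]
```

Call:
move_arm --steps '[{"dx": -0.9,"dy": 1.0,"dz": 2.0,"spin": 0},{"dx": 0,"dy": 0,"dz": 3.5,"spin": 0},{"dx": 0,"dy": 0,"dz": 3.5,"spin": 0},{"dx": 0,"dy": 0,"dz": 3.0,"spin": 0},{"dx": 0,"dy": 0,"dz": 2.0,"spin": 0},{"dx": 0,"dy": 0,"dz": 0,"spin": 0}]'

```text
time: 3.35
ee_pos: [0.5319, 0.1192, 0.2621]
eef_rot: [0.706, 0.708, -0.002, -0.001]
ft_force: [0.3, -0.1, 1.5]
width: 0.0598
grip_force: 0.0
```

Run:
```python
from h import *
from bench import imaging
go(.534,.117,.053)
c=imaging.camera("wrist");np.savez("pics/w2.npz",**c);cv2.imwrite("pics/w2.png",c["img"][:,:,::-1])
```

```text
t 3.35 grasp [0.5311 0.119  0.0981] d(cm) [-0.19  0.31  4.51] yawy 0.1 tilt 0.29 w 0.05982408999976381 F [ 0.3 -0.1  1.5] gf 0.0
```

View pics/w2.png

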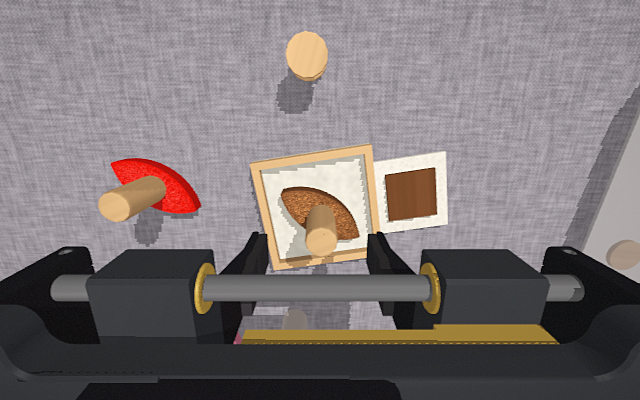

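Handle top is centred at (321,238), between the fingers.

Run:
```python
from h import *
c=load("w2")
print(ray(c,(321,238),.068), proj(c,[(.534,.117,.068)]))
q=[ray(c,p,.014)[:2] for p in((250,163),(372,145),(383,257))];print(q,(q[0]+q[2])/2)
go(.534,.117,.053)
```

```text
[0.53490269 0.11958637 0.068     ] [[319.58731554 241.64376771]]
[array([0.47961272, 0.15836455]), array([0.57418795, 0.17247345]), array([0.58913117, 0.07656012])] [0.53437195 0.11746233]
t 3.4 grasp [0.5323 0.119  0.1   ] d(cm) [-0.19  0.18  4.7 ] yawy 0.1 tilt 0.14 w 0.060024775342597696 F [0.1 0.3 1.4] gf 0.0
```

Call:
move_arm --steps '[{"dx": 0,"dy": 0.2,"dz": 1.5,"spin": 0},{"dx": 0,"dy": 0,"dz": 1.6,"spin": 0},{"dx": 0,"dy": 0,"dz": 1.5,"spin": 0},{"dx": 0,"dy": 0,"dz": 0,"spin": 0},{"dx": 0,"dy": 0,"dz": 0,"spin": 0}]'

```text
time: 3.9
ee_pos: [0.5356, 0.1179, 0.2189]
eef_rot: [0.708, 0.706, -0.0, -0.0]
ft_force: [1.6, -0.3, 0.6]
width: 0.06
grip_force: 0.0
```

Call:
move_arm --steps '[{"dx": 0,"dy": 0,"dz": 0,"spin": 0},{"dx": 0,"dy": 0,"dz": 0,"spin": 0},{"dx": 0,"dy": 0,"dz": 0,"spin": 0},{"dx": 0,"dy": 0,"dz": 0,"spin": 0},{"dx": 0,"dy": 0,"dz": 0,"spin": 0},{"dx": 0,"dy": 0,"dz": 0,"spin": 0},{"dx": 0,"dy": 0,"dz": 0,"spin": 0},{"dx": 0,"dy": 0,"dz": 0,"spin": 0}]' --claw 1 --squeeze 15

```text
time: 4.7
ee_pos: [0.5355, 0.1179, 0.2187]
eef_rot: [0.708, 0.706, -0.0, -0.0]
ft_force: [-1.0, 0.2, 1.9]
width: 0.0214
grip_force: 15.0
```

```bash
python3 -c "
from h import *
go(.479,.37,.053)"
```

```text
t 4.7 grasp [0.5354 0.1179 0.0547] d(cm) [25.2  -5.69  0.18] yawy -0.1 tilt 0.02 w 0.021350416659862575 F [-1.   0.2  1.9] gf 14.99873775523156
```

Call:
move_arm --steps '[{"dx": 0,"dy": 0,"dz": -1.5,"spin": 0},{"dx": 0,"dy": 0,"dz": -2.5,"spin": 0},{"dx": 0,"dy": 0,"dz": -3,"spin": 0},{"dx": 1.5,"dy": -0.3,"dz": -2,"spin": 0},{"dx": 3,"dy": -0.6,"dz": -1,"spin": 0},{"dx": 3.5,"dy": -0.8,"dz": 0,"spin": 0},{"dx": 3.5,"dy": -0.8,"dz": 0,"spin": 0},{"dx": 3.5,"dy": -0.8,"dz": 0,"spin": 0},{"dx": 3.5,"dy": -0.8,"dz": 0,"spin": 0},{"dx": 3.3,"dy": -0.7,"dz": 0,"spin": 0},{"dx": 2.3,"dy": -0.5,"dz": 0,"spin": 0},{"dx": 1.0,"dy": -0.2,"dz": 0,"spin": 0}]'

```text
time: 5.9
ee_pos: [0.4799, 0.3715, 0.3195]
eef_rot: [0.707, 0.708, 0.0, -0.0]
ft_force: [-0.7, 0.0, -1.6]
width: 0.0211
grip_force: 15.0
```

Call:
move_arm --steps '[{"dx": 0,"dy": 0,"dz": 0,"spin": 0},{"dx": 0,"dy": 0,"dz": 0,"spin": 0}]'

```text
time: 6.1
ee_pos: [0.4817, 0.3675, 0.3191]
eef_rot: [0.708, 0.706, -0.0, 0.0]
ft_force: [-0.1, -0.7, -1.4]
width: 0.0213
grip_force: 15.0
```

Run:
```python
from h import *
from bench import imaging
go(.481,.369,.055)
c=imaging.camera("wrist");np.savez("pics/w3.npz",**c);cv2.imwrite("pics/w3.png",c["img"][:,:,::-1])
```

```text
t 6.1 grasp [0.4818 0.3673 0.1551] d(cm) [ 0.17 -0.09 10.01] yawy -0.2 tilt 0.05 w 0.02131565933412023 F [-0.1 -0.7 -1.4] gf 14.998428749386221
```

View pics/w3.png

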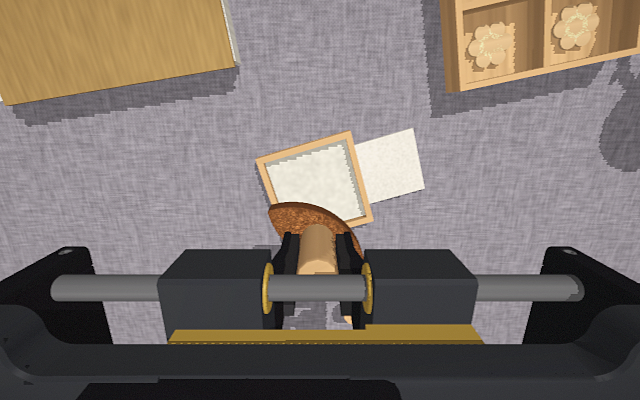

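Leaf is held over the spare tray. The visible rim corners are (256,159), (350,131) and (373,220).

Run:
```python
from h import *
c=load("w3")
q=[ray(c,p,.014)[:2] for p in((256,159),(350,131),(373,220))];print(q,(q[0]+q[2])/2,np.linalg.norm(q[1]-q[0]),np.linalg.norm(q[1]-q[2]))
```

```text
[array([0.4240589 , 0.40060026]), array([0.51480553, 0.42679826]), array([0.54126624, 0.33633149])] [0.48266257 0.36846587] 0.09445255837726338 0.09425712661249616
```

Call:
move_arm --steps '[{"dx": 0.2,"dy": 0,"dz": 2,"spin": 0},{"dx": 0,"dy": 0,"dz": 2.5,"spin": 0},{"dx": 0,"dy": 0,"dz": 2.5,"spin": 0},{"dx": 0,"dy": 0,"dz": 1.5,"spin": 0},{"dx": 0,"dy": 0,"dz": 0.8,"spin": 0},{"dx": 0,"dy": 0,"dz": 0.4,"spin": 0},{"dx": 0,"dy": 0,"dz": 0.2,"spin": 0},{"dx": 0,"dy": 0,"dz": 0.1,"spin": 0},{"dx": 0,"dy": 0,"dz": 0,"spin": 0}]'

```text
time: 7.05
ee_pos: [0.4812, 0.3711, 0.2194]
eef_rot: [0.708, 0.706, 0.001, -0.0]
ft_force: [0.2, 0.5, -1.5]
width: 0.0214
grip_force: 15.0
```

Call:
move_arm --steps '[{"dx": 0,"dy": 0,"dz": 0.1,"spin": 0},{"dx": 0,"dy": 0,"dz": 0,"spin": 0},{"dx": 0,"dy": 0,"dz": 0,"spin": 0}]'

```text
time: 7.35
ee_pos: [0.4813, 0.3711, 0.2187]
eef_rot: [0.708, 0.706, 0.001, -0.0]
ft_force: [-1.8, -1.3, 6.3]
width: 0.0214
grip_force: 15.0
```

Call:
move_arm --steps '[{"dx": 0,"dy": 0,"dz": 0,"spin": 0},{"dx": 0,"dy": 0,"dz": 0,"spin": 0},{"dx": 0,"dy": 0,"dz": 0,"spin": 0},{"dx": 0,"dy": 0,"dz": 0,"spin": 0},{"dx": 0,"dy": 0,"dz": 0,"spin": 0}]' --claw 6

```text
time: 7.85
ee_pos: [0.481, 0.371, 0.2177]
eef_rot: [0.708, 0.706, -0.0, -0.0]
ft_force: [-0.1, -0.0, -0.6]
width: 0.0533
grip_force: 0.0
```

Call:
move_arm --steps '[{"dx": 0,"dy": 0,"dz": -1,"spin": 0},{"dx": 0,"dy": 0,"dz": -2,"spin": 0},{"dx": 0,"dy": 0,"dz": -3,"spin": 0},{"dx": 0,"dy": 0,"dz": -3,"spin": 0},{"dx": 0,"dy": 0,"dz": -2,"spin": 0},{"dx": 0,"dy": 0,"dz": 0,"spin": 0}]'

```text
time: 8.45
ee_pos: [0.4819, 0.3712, 0.3318]
eef_rot: [0.708, 0.706, 0.003, -0.0]
ft_force: [0.5, 0.2, -0.1]
width: 0.0601
grip_force: 0.0
```

Run:
```python
from h import *
from bench import imaging
go(.5615,-.11,.16)
c=imaging.camera("wrist");np.savez("pics/w4.npz",**c);cv2.imwrite("pics/w4.png",c["img"][:,:,::-1])
```

```text
t 8.45 grasp [0.4825 0.3719 0.1678] d(cm) [-48.18   8.01   0.6 ] yawy -0.1 tilt 0.34 w 0.06007383608152214 F [ 0.5  0.2 -0.1] gf 0.0
```

View pics/w4.png

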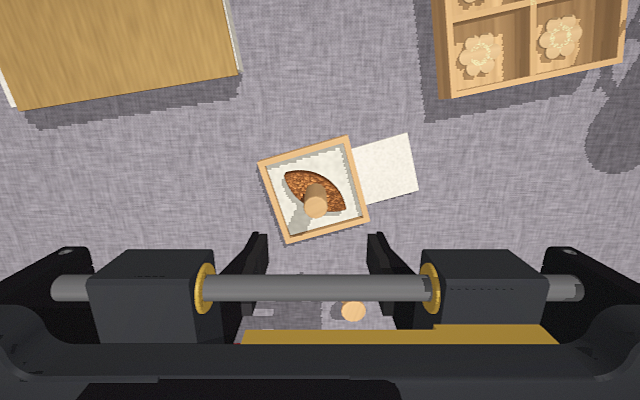

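The leaf is parked upright near the middle of the spare tray, handle top at (316,206). Next is the square stamp.

Call:
move_arm --steps '[{"dx": -2,"dy": 0.3,"dz": 0,"spin": 0},{"dx": -4,"dy": 0.7,"dz": 0,"spin": 0},{"dx": -4.5,"dy": 0.8,"dz": 0,"spin": 0},{"dx": -4.5,"dy": 0.8,"dz": 0,"spin": 0},{"dx": -4.5,"dy": 0.8,"dz": 0,"spin": 0},{"dx": -4.5,"dy": 0.8,"dz": 0,"spin": 0},{"dx": -4.5,"dy": 0.8,"dz": 0,"spin": 0},{"dx": -4.5,"dy": 0.8,"dz": 0,"spin": 0},{"dx": -4.5,"dy": 0.7,"dz": 0,"spin": 0},{"dx": -4.5,"dy": 0.7,"dz": 0,"spin": 0},{"dx": -4,"dy": 0.5,"dz": 0,"spin": 0},{"dx": -2.2,"dy": 0.2,"dz": 0,"spin": 0}]'

```text
time: 9.7
ee_pos: [0.5578, -0.116, 0.3269]
eef_rot: [0.71, 0.705, -0.001, -0.0]
ft_force: [-1.0, -0.9, 0.8]
width: 0.0599
grip_force: 0.0
```

Call:
move_arm --steps '[{"dx": 0,"dy": 0,"dz": 1.5,"spin": 0},{"dx": 0,"dy": 0,"dz": 2.5,"spin": 0},{"dx": 0,"dy": 0,"dz": 2.0,"spin": 0},{"dx": 0,"dy": 0,"dz": 0,"spin": 0},{"dx": 0,"dy": 0,"dz": 0,"spin": 0}]'

```text
time: 10.2
ee_pos: [0.5586, -0.111, 0.2673]
eef_rot: [0.708, 0.706, -0.001, -0.001]
ft_force: [0.4, -0.0, 1.0]
width: 0.06
grip_force: 0.0
```

Run:
```python
from h import *
from bench import imaging
go(.562,-.1105,.054)
c=imaging.camera("wrist");np.savez("pics/w5.npz",**c);cv2.imwrite("pics/w5.png",c["img"][:,:,::-1])
```

```text
t 10.2 grasp [ 0.5584 -0.111   0.1033] d(cm) [0.05 0.37 4.93] yawy -0.1 tilt 0.09 w 0.0599836408266256 F [ 0.4 -0.   1. ] gf 0.0
```

View pics/w5.png

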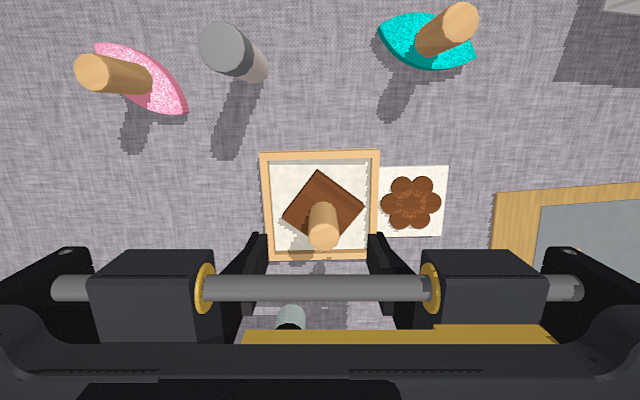

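Square stamp's handle top is at (323,236), and the rim corners include (259,154), (379,150) and (382,259).

Run:
```python
from h import *
c=load("w5")
print(ray(c,(323,236),.068))
q=[ray(c,p,.014)[:2] for p in((259,154),(379,150),(382,259))];print(q,(q[0]+q[2])/2)
```

```text
[ 0.56363588 -0.11128278  0.068     ]
[array([ 0.51375588, -0.06498754]), array([ 0.60863311, -0.06210205]), array([ 0.61702299, -0.15834866])] [ 0.56538944 -0.1116681 ]
```

Call:
move_arm --steps '[{"dx": 0,"dy": 0.4,"dz": 1.5,"spin": 0},{"dx": 0,"dy": 0,"dz": 2.0,"spin": 0},{"dx": 0,"dy": 0,"dz": 1.4,"spin": 0},{"dx": 0,"dy": 0,"dz": 0,"spin": 0},{"dx": 0,"dy": 0,"dz": 0,"spin": 0}]'

```text
time: 10.75
ee_pos: [0.5632, -0.1113, 0.2188]
eef_rot: [0.708, 0.706, -0.0, -0.0]
ft_force: [-0.9, -0.5, -0.1]
width: 0.0601
grip_force: 0.0
```

Call:
move_arm --steps '[{"dx": 0,"dy": 0,"dz": 0,"spin": 0},{"dx": 0,"dy": 0,"dz": 0,"spin": 0},{"dx": 0,"dy": 0,"dz": 0,"spin": 0},{"dx": 0,"dy": 0,"dz": 0,"spin": 0},{"dx": 0,"dy": 0,"dz": 0,"spin": 0},{"dx": 0,"dy": 0,"dz": 0,"spin": 0},{"dx": 0,"dy": 0,"dz": 0,"spin": 0},{"dx": 0,"dy": 0,"dz": 0,"spin": 0}]' --claw 1

```text
time: 11.55
ee_pos: [0.5631, -0.1112, 0.2188]
eef_rot: [0.708, 0.706, 0.0, -0.0]
ft_force: [0.5, -0.2, 1.9]
width: 0.022
grip_force: 15.0
```

```bash
python3 -c "
from h import *
go(.534,.118,.055)"
```

```text
t 11.55 grasp [ 0.5631 -0.1112  0.0548] d(cm) [ 2.291e+01 -2.960e+00 -2.000e-02] yawy -0.1 tilt 0.01 w 0.0220142943398004 F [ 0.5 -0.2  1.9] gf 14.999728614930063
```

Call:
move_arm --steps '[{"dx": 0,"dy": 0,"dz": -1.5,"spin": 0},{"dx": 0,"dy": 0,"dz": -3,"spin": 0},{"dx": 0,"dy": 0,"dz": -3.5,"spin": 0},{"dx": 1.5,"dy": -0.2,"dz": -2.5,"spin": 0},{"dx": 3,"dy": -0.4,"dz": 0,"spin": 0},{"dx": 3.5,"dy": -0.4,"dz": 0,"spin": 0},{"dx": 3.5,"dy": -0.5,"dz": 0,"spin": 0},{"dx": 3.5,"dy": -0.5,"dz": 0,"spin": 0},{"dx": 3.5,"dy": -0.4,"dz": 0,"spin": 0},{"dx": 2.5,"dy": -0.3,"dz": 0,"spin": 0},{"dx": 1.4,"dy": -0.2,"dz": 0,"spin": 0},{"dx": 0.5,"dy": 0,"dz": 0,"spin": 0}]'

```text
time: 12.75
ee_pos: [0.5343, 0.1189, 0.3242]
eef_rot: [0.707, 0.707, 0.0, -0.0]
ft_force: [0.3, -0.2, -0.4]
width: 0.0216
grip_force: 15.0
```

Call:
move_arm --steps '[{"dx": 0,"dy": 0,"dz": 2,"spin": 0},{"dx": 0,"dy": 0,"dz": 2.5,"spin": 0},{"dx": 0,"dy": 0,"dz": 1.5,"spin": 0},{"dx": 0,"dy": 0,"dz": 0,"spin": 0},{"dx": 0,"dy": 0,"dz": 0,"spin": 0}]'

```text
time: 13.25
ee_pos: [0.5349, 0.1171, 0.2643]
eef_rot: [0.708, 0.706, -0.0, 0.0]
ft_force: [-0.2, -1.3, 0.5]
width: 0.0216
grip_force: 15.0
```

```bash
python3 -c "
from h import *
go(.534,.118,.055)"
```

```text
t 13.25 grasp [0.5349 0.117  0.1003] d(cm) [ 0.1  -0.1   4.53] yawy -0.2 tilt 0.02 w 0.021572369125751348 F [-0.2 -1.3  0.5] gf 14.999826438724995
```

Call:
move_arm --steps '[{"dx": 0.1,"dy": -0.1,"dz": 1.5,"spin": 0},{"dx": 0,"dy": 0,"dz": 1.5,"spin": 0},{"dx": 0,"dy": 0,"dz": 0.8,"spin": 0},{"dx": 0,"dy": 0,"dz": 0.4,"spin": 0},{"dx": 0,"dy": 0,"dz": 0.2,"spin": 0},{"dx": 0,"dy": 0,"dz": 0.2,"spin": 0},{"dx": 0,"dy": 0,"dz": 0,"spin": 0},{"dx": 0,"dy": 0,"dz": 0,"spin": 0}]'

```text
time: 14.05
ee_pos: [0.5336, 0.1187, 0.2186]
eef_rot: [0.708, 0.706, 0.0, -0.0]
ft_force: [-4.9, -1.3, 7.9]
width: 0.0214
grip_force: 15.0
```

Call:
move_arm --steps '[{"dx": 0,"dy": 0,"dz": 0,"spin": 0},{"dx": 0,"dy": 0,"dz": 0,"spin": 0},{"dx": 0,"dy": 0,"dz": 0,"spin": 0},{"dx": 0,"dy": 0,"dz": 0,"spin": 0},{"dx": 0,"dy": 0,"dz": 0,"spin": 0}]' --claw 6

```text
time: 14.55
ee_pos: [0.5336, 0.1189, 0.2178]
eef_rot: [0.708, 0.706, 0.0, 0.0]
ft_force: [0.2, 1.3, 0.6]
width: 0.0534
grip_force: 0.0
```

Call:
move_arm --steps '[{"dx": 0,"dy": 0,"dz": -1,"spin": 0},{"dx": 0,"dy": 0,"dz": -2,"spin": 0},{"dx": 0,"dy": 0,"dz": -3,"spin": 0},{"dx": 0,"dy": 0,"dz": -3,"spin": 0},{"dx": 0,"dy": 0,"dz": -2,"spin": 0},{"dx": 0,"dy": 0,"dz": 0,"spin": 0}]'

```text
time: 15.15
ee_pos: [0.5344, 0.1187, 0.3313]
eef_rot: [0.708, 0.706, 0.003, 0.001]
ft_force: [-0.0, 0.5, -0.9]
width: 0.0593
grip_force: 0.0
```

Run:
```python
from h import *
from bench import imaging
go(.530,-.346,.16)
c=imaging.camera("wrist");np.savez("pics/w6.npz",**c);cv2.imwrite("pics/w6.png",c["img"][:,:,::-1])
```

```text
t 15.15 grasp [0.5352 0.1191 0.1673] d(cm) [-46.52  -0.41   0.61] yawy -0.1 tilt 0.31 w 0.059341334527374404 F [-0.   0.5 -0.9] gf 0.0
```

View pics/w6.png

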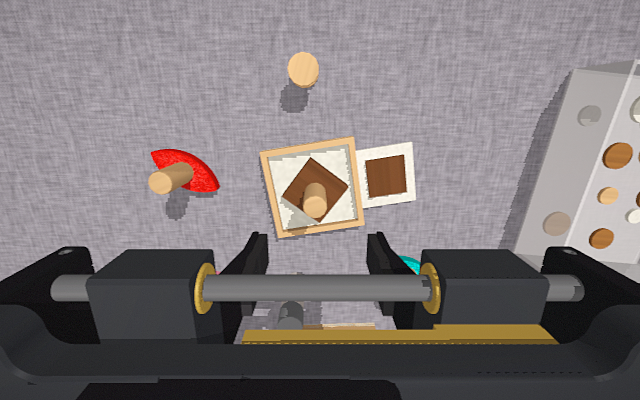

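The square stamp stands upright in the middle of its tray, handle top at (314,203). Next is the blossom.

Call:
move_arm --steps '[{"dx": -2,"dy": 0,"dz": 0,"spin": 0},{"dx": -4,"dy": 0,"dz": 0,"spin": 0},{"dx": -4.5,"dy": 0,"dz": 0,"spin": 0},{"dx": -4.5,"dy": 0,"dz": 0,"spin": 0},{"dx": -4.5,"dy": 0,"dz": 0,"spin": 0},{"dx": -4.5,"dy": 0,"dz": 0,"spin": 0},{"dx": -4.5,"dy": 0,"dz": 0,"spin": 0},{"dx": -4.5,"dy": -0.1,"dz": 0,"spin": 0},{"dx": -4.5,"dy": -0.1,"dz": 0,"spin": 0},{"dx": -4.5,"dy": -0.1,"dz": 0,"spin": 0},{"dx": -3.2,"dy": -0.1,"dz": 0,"spin": 0},{"dx": -1.3,"dy": 0,"dz": 0,"spin": 0}]'

```text
time: 16.4
ee_pos: [0.5268, -0.3496, 0.3267]
eef_rot: [0.709, 0.705, -0.001, -0.0]
ft_force: [-0.4, -0.7, -0.6]
width: 0.06
grip_force: 0.0
```

Call:
move_arm --steps '[{"dx": 0,"dy": 0,"dz": 1.5,"spin": 0},{"dx": 0,"dy": 0,"dz": 2.5,"spin": 0},{"dx": 0,"dy": 0,"dz": 2.0,"spin": 0},{"dx": 0,"dy": 0,"dz": 0,"spin": 0},{"dx": 0,"dy": 0,"dz": 0,"spin": 0}]'

```text
time: 16.9
ee_pos: [0.529, -0.3446, 0.2672]
eef_rot: [0.707, 0.707, 0.0, -0.001]
ft_force: [0.1, -0.5, 0.1]
width: 0.0601
grip_force: 0.0
```

Run:
```python
from h import *
from bench import imaging
go(.530,-.346,.055)
c=imaging.camera("wrist");np.savez("pics/w7.npz",**c);cv2.imwrite("pics/w7.png",c["img"][:,:,::-1])
```

```text
t 16.9 grasp [ 0.5288 -0.3444  0.1032] d(cm) [-0.16  0.12  4.81] yawy -0.0 tilt 0.09 w 0.06012346360907405 F [ 0.1 -0.5  0.1] gf 0.0
```

View pics/w7.png

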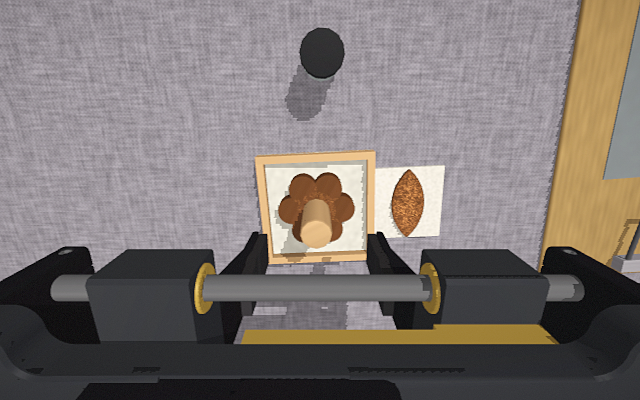

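Blossom's handle top is at (317,234), and the rim corners include (256,156), (375,151) and (377,258).

Run:
```python
from h import *
c=load("w7")
print(ray(c,(317,234),.068))
q=[ray(c,p,.014)[:2] for p in((256,156),(375,151),(377,260))];print(q,(q[0]+q[2])/2)
```

```text
[ 0.53017794 -0.34322543  0.068     ]
[array([ 0.48178248, -0.30001202]), array([ 0.57599781, -0.29619518]), array([ 0.58324334, -0.39256506])] [ 0.53251291 -0.34628854]
```

Call:
move_arm --steps '[{"dx": 0,"dy": 0.1,"dz": 1.5,"spin": 0},{"dx": 0,"dy": 0,"dz": 2.0,"spin": 0},{"dx": 0,"dy": 0,"dz": 1.4,"spin": 0},{"dx": 0,"dy": 0,"dz": 0,"spin": 0},{"dx": 0,"dy": 0,"dz": 0,"spin": 0}]'

```text
time: 17.45
ee_pos: [0.5297, -0.3462, 0.2189]
eef_rot: [0.708, 0.706, -0.0, 0.0]
ft_force: [-0.6, 0.5, -0.3]
width: 0.0603
grip_force: 0.0
```

Call:
move_arm --steps '[{"dx": 0,"dy": 0,"dz": 0,"spin": 0},{"dx": 0,"dy": 0,"dz": 0,"spin": 0},{"dx": 0,"dy": 0,"dz": 0,"spin": 0},{"dx": 0,"dy": 0,"dz": 0,"spin": 0},{"dx": 0,"dy": 0,"dz": 0,"spin": 0},{"dx": 0,"dy": 0,"dz": 0,"spin": 0},{"dx": 0,"dy": 0,"dz": 0,"spin": 0},{"dx": 0,"dy": 0,"dz": 0,"spin": 0}]' --claw 1

```text
time: 18.25
ee_pos: [0.5295, -0.3462, 0.2188]
eef_rot: [0.708, 0.706, 0.0, -0.0]
ft_force: [-1.2, 1.0, 2.7]
width: 0.0217
grip_force: 15.0
```

```bash
python3 -c "
from h import *
go(.564,-.1115,.055)"
```

```text
t 18.25 grasp [ 0.5295 -0.3461  0.0548] d(cm) [ 2.347e+01  3.400e+00 -2.000e-02] yawy -0.1 tilt 0.01 w 0.021669429448501098 F [-1.2  1.   2.7] gf 14.999357282649726
```

Call:
move_arm --steps '[{"dx": 0,"dy": 0,"dz": -1.5,"spin": 0},{"dx": 0,"dy": 0,"dz": -3,"spin": 0},{"dx": 0,"dy": 0,"dz": -3.5,"spin": 0},{"dx": 1.5,"dy": 0.2,"dz": -2.5,"spin": 0},{"dx": 3,"dy": 0.4,"dz": 0,"spin": 0},{"dx": 3.5,"dy": 0.5,"dz": 0,"spin": 0},{"dx": 3.5,"dy": 0.6,"dz": 0,"spin": 0},{"dx": 3.5,"dy": 0.6,"dz": 0,"spin": 0},{"dx": 3.5,"dy": 0.5,"dz": 0,"spin": 0},{"dx": 2.7,"dy": 0.3,"dz": 0,"spin": 0},{"dx": 1.6,"dy": 0.2,"dz": 0,"spin": 0},{"dx": 0.6,"dy": 0.1,"dz": 0,"spin": 0}]'

```text
time: 19.45
ee_pos: [0.5644, -0.1102, 0.3245]
eef_rot: [0.707, 0.707, 0.001, -0.0]
ft_force: [0.2, 0.6, -0.2]
width: 0.0214
grip_force: 15.0
```

Call:
move_arm --steps '[{"dx": 0,"dy": 0,"dz": 2,"spin": 0},{"dx": 0,"dy": 0,"dz": 2.5,"spin": 0},{"dx": 0,"dy": 0,"dz": 1.5,"spin": 0},{"dx": 0,"dy": 0,"dz": 0,"spin": 0},{"dx": 0,"dy": 0,"dz": 0,"spin": 0}]'

```text
time: 19.95
ee_pos: [0.5642, -0.1129, 0.2644]
eef_rot: [0.708, 0.706, -0.0, 0.0]
ft_force: [0.3, -0.5, -1.5]
width: 0.0215
grip_force: 15.0
```

```bash
python3 -c "
from h import *
go(.564,-.1115,.055)"
```

```text
t 19.95 grasp [ 0.5642 -0.1129  0.1004] d(cm) [ 0.15 -0.03  4.54] yawy -0.2 tilt 0.03 w 0.021531706786644473 F [ 0.3 -0.5 -1.5] gf 14.999362640082836
```

Call:
move_arm --steps '[{"dx": 0.1,"dy": 0,"dz": 1.5,"spin": 0},{"dx": 0,"dy": 0,"dz": 1.5,"spin": 0},{"dx": 0,"dy": 0,"dz": 0.8,"spin": 0},{"dx": 0,"dy": 0,"dz": 0.4,"spin": 0},{"dx": 0,"dy": 0,"dz": 0.2,"spin": 0},{"dx": 0,"dy": 0,"dz": 0.2,"spin": 0},{"dx": 0,"dy": 0,"dz": 0,"spin": 0},{"dx": 0,"dy": 0,"dz": 0,"spin": 0}]'

```text
time: 20.75
ee_pos: [0.5641, -0.1115, 0.2186]
eef_rot: [0.708, 0.706, 0.0, -0.0]
ft_force: [-4.2, 1.0, 7.1]
width: 0.0213
grip_force: 15.0
```

Call:
move_arm --steps '[{"dx": 0,"dy": 0,"dz": 0,"spin": 0},{"dx": 0,"dy": 0,"dz": 0,"spin": 0},{"dx": 0,"dy": 0,"dz": 0,"spin": 0},{"dx": 0,"dy": 0,"dz": 0,"spin": 0},{"dx": 0,"dy": 0,"dz": 0,"spin": 0}]' --claw 6

```text
time: 21.25
ee_pos: [0.5641, -0.1112, 0.2177]
eef_rot: [0.708, 0.706, 0.0, 0.0]
ft_force: [0.3, 0.8, -0.1]
width: 0.0535
grip_force: 0.0
```

Call:
move_arm --steps '[{"dx": 0,"dy": 0,"dz": -1,"spin": 0},{"dx": 0,"dy": 0,"dz": -2,"spin": 0},{"dx": 0,"dy": 0,"dz": -3,"spin": 0},{"dx": 0,"dy": 0,"dz": -3,"spin": 0},{"dx": 0,"dy": 0,"dz": -2,"spin": 0},{"dx": 0,"dy": 0,"dz": 0,"spin": 0}]'

```text
time: 21.85
ee_pos: [0.5648, -0.1118, 0.3313]
eef_rot: [0.708, 0.706, 0.002, 0.002]
ft_force: [-0.6, 0.8, 0.5]
width: 0.06
grip_force: 0.0
```

Run:
```python
from h import *
from bench import imaging
go(.481,.370,.16)
c=imaging.camera("wrist");np.savez("pics/w8.npz",**c);cv2.imwrite("pics/w8.png",c["img"][:,:,::-1])
```

```text
t 21.85 grasp [ 0.5656 -0.1117  0.1673] d(cm) [48.15 -8.58  0.7 ] yawy -0.1 tilt 0.3 w 0.05998273925036209 F [-0.6  0.8  0.5] gf 0.0
```

View pics/w8.png

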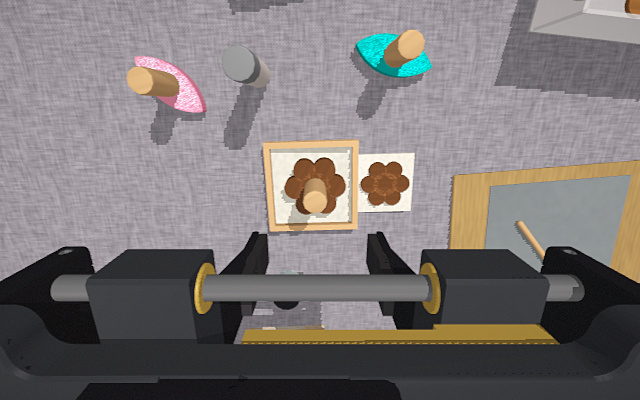

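The blossom is upright and centred in its tray, handle top at (315,201). Back to the leaf.

Call:
move_arm --steps '[{"dx": 2,"dy": -0.3,"dz": 0,"spin": 0},{"dx": 4,"dy": -0.7,"dz": 0,"spin": 0},{"dx": 4.5,"dy": -0.8,"dz": 0,"spin": 0},{"dx": 4.5,"dy": -0.8,"dz": 0,"spin": 0},{"dx": 4.5,"dy": -0.8,"dz": 0,"spin": 0},{"dx": 4.5,"dy": -0.8,"dz": 0,"spin": 0},{"dx": 4.5,"dy": -0.8,"dz": 0,"spin": 0},{"dx": 4.5,"dy": -0.8,"dz": 0,"spin": 0},{"dx": 4.5,"dy": -0.8,"dz": 0,"spin": 0},{"dx": 4.5,"dy": -0.8,"dz": 0,"spin": 0},{"dx": 4,"dy": -0.7,"dz": 0,"spin": 0},{"dx": 2.1,"dy": -0.3,"dz": 0,"spin": 0}]'

```text
time: 23.1
ee_pos: [0.479, 0.3738, 0.3264]
eef_rot: [0.706, 0.708, -0.001, -0.001]
ft_force: [0.5, 0.4, -0.4]
width: 0.0596
grip_force: 0.0
```

Call:
move_arm --steps '[{"dx": 0,"dy": 0,"dz": 1.5,"spin": 0},{"dx": 0,"dy": 0,"dz": 2.5,"spin": 0},{"dx": 0,"dy": 0,"dz": 2.0,"spin": 0},{"dx": 0,"dy": 0,"dz": 0,"spin": 0},{"dx": 0,"dy": 0,"dz": 0,"spin": 0}]'

```text
time: 23.6
ee_pos: [0.4815, 0.3686, 0.2676]
eef_rot: [0.708, 0.706, -0.001, 0.0]
ft_force: [-0.5, 0.2, 0.3]
width: 0.0602
grip_force: 0.0
```

```bash
python3 -c "
from h import *
go(.481,.3705,.0545)"
```

```text
t 23.6 grasp [0.4815 0.3684 0.1036] d(cm) [ 0.21 -0.04  4.91] yawy -0.2 tilt 0.08 w 0.06015832173260542 F [-0.5  0.2  0.3] gf 0.0
```

Call:
move_arm --steps '[{"dx": 0.2,"dy": 0,"dz": 1.5,"spin": 0},{"dx": 0,"dy": 0,"dz": 2.0,"spin": 0},{"dx": 0,"dy": 0,"dz": 1.4,"spin": 0},{"dx": 0,"dy": 0,"dz": 0,"spin": 0},{"dx": 0,"dy": 0,"dz": 0,"spin": 0}]'

```text
time: 24.1
ee_pos: [0.4813, 0.3719, 0.219]
eef_rot: [0.708, 0.706, 0.0, 0.0]
ft_force: [0.9, 0.2, 0.1]
width: 0.0597
grip_force: 0.0
```

Call:
move_arm --steps '[{"dx": 0,"dy": 0,"dz": 0,"spin": 0},{"dx": 0,"dy": 0,"dz": 0,"spin": 0},{"dx": 0,"dy": 0,"dz": 0,"spin": 0},{"dx": 0,"dy": 0,"dz": 0,"spin": 0},{"dx": 0,"dy": 0,"dz": 0,"spin": 0},{"dx": 0,"dy": 0,"dz": 0,"spin": 0},{"dx": 0,"dy": 0,"dz": 0,"spin": 0},{"dx": 0,"dy": 0,"dz": 0,"spin": 0}]' --claw 1

```text
time: 24.9
ee_pos: [0.4811, 0.372, 0.2188]
eef_rot: [0.708, 0.706, 0.0, -0.0]
ft_force: [-0.3, 0.6, 0.6]
width: 0.0218
grip_force: 15.0
```

Call:
move_arm --steps '[{"dx": 0,"dy": 0,"dz": -1.5,"spin": 0},{"dx": 0,"dy": 0,"dz": -3,"spin": 0},{"dx": 0,"dy": 0,"dz": -3.5,"spin": 0},{"dx": 0,"dy": 0,"dz": -3.5,"spin": 0},{"dx": 0,"dy": 0,"dz": -2.5,"spin": 0},{"dx": 0,"dy": 0,"dz": -1,"spin": 0},{"dx": 0,"dy": 0,"dz": 0,"spin": 0}]'

```text
time: 25.6
ee_pos: [0.4812, 0.3719, 0.3703]
eef_rot: [0.708, 0.706, 0.001, -0.0]
ft_force: [0.1, -0.0, -1.2]
width: 0.0216
grip_force: 15.0
```

```bash
python3 -c "
from h import *
go(.531,-.3455,.055)"
```

```text
t 25.6 grasp [0.4815 0.3723 0.2063] d(cm) [-71.8    5.08  14.99] yawy -0.1 tilt 0.15 w 0.021563469150281112 F [ 0.1 -0.  -1.2] gf 14.998248594347388
```

Call:
move_arm --steps '[{"dx": -1.5,"dy": 0.1,"dz": 0,"spin": 0},{"dx": -3,"dy": 0.2,"dz": 0,"spin": 0},{"dx": -3.5,"dy": 0.3,"dz": 0,"spin": 0},{"dx": -3.5,"dy": 0.3,"dz": 0,"spin": 0},{"dx": -3.5,"dy": 0.3,"dz": 0,"spin": 0},{"dx": -3.5,"dy": 0.3,"dz": 0,"spin": 0},{"dx": -3.5,"dy": 0.3,"dz": 0,"spin": 0},{"dx": -3.5,"dy": 0.2,"dz": 0,"spin": 0},{"dx": -3.5,"dy": 0.2,"dz": 0,"spin": 0},{"dx": -3.5,"dy": 0.2,"dz": 0,"spin": 0},{"dx": -3.5,"dy": 0.2,"dz": 0,"spin": 0},{"dx": -3.5,"dy": 0.2,"dz": 0,"spin": 0}]'

```text
time: 26.8
ee_pos: [0.507, -0.0255, 0.3671]
eef_rot: [0.708, 0.706, -0.001, -0.001]
ft_force: [0.1, 0.6, -1.0]
width: 0.0213
grip_force: 15.0
```

Call:
move_arm --steps '[{"dx": -3.5,"dy": 0.2,"dz": 0,"spin": 0},{"dx": -3.5,"dy": 0.2,"dz": 0,"spin": 0},{"dx": -3.5,"dy": 0.3,"dz": 0,"spin": 0},{"dx": -3.5,"dy": 0.3,"dz": 0,"spin": 0},{"dx": -3.5,"dy": 0.3,"dz": 0,"spin": 0},{"dx": -3.5,"dy": 0.3,"dz": 0,"spin": 0},{"dx": -3.5,"dy": 0.3,"dz": 0,"spin": 0},{"dx": -3.5,"dy": 0.3,"dz": 0,"spin": 0},{"dx": -2.3,"dy": 0.1,"dz": 0,"spin": 0},{"dx": -1.0,"dy": 0,"dz": 0,"spin": 0},{"dx": 0,"dy": 0,"dz": 0,"spin": 0},{"dx": 0,"dy": 0,"dz": 0,"spin": 0}]'

```text
time: 28.0
ee_pos: [0.5304, -0.3353, 0.368]
eef_rot: [0.708, 0.707, 0.0, -0.001]
ft_force: [0.4, 0.1, -0.3]
width: 0.0217
grip_force: 15.0
```

```bash
python3 -c "
from h import *
go(.531,-.3455,.055)"
```

```text
t 28.0 grasp [ 0.5303 -0.3351  0.204 ] d(cm) [-1.06  0.09 14.9 ] yawy -0.1 tilt 0.09 w 0.021749789917915718 F [ 0.4  0.1 -0.3] gf 14.998563439585268
```

Call:
move_arm --steps '[{"dx": -1.0,"dy": 0.1,"dz": 1.5,"spin": 0},{"dx": 0,"dy": 0,"dz": 3,"spin": 0},{"dx": 0,"dy": 0,"dz": 3,"spin": 0},{"dx": 0,"dy": 0,"dz": 2.0,"spin": 0},{"dx": 0,"dy": 0,"dz": 1.0,"spin": 0},{"dx": 0,"dy": 0,"dz": 0,"spin": 0},{"dx": 0,"dy": 0,"dz": 0,"spin": 0}]'

```text
time: 28.7
ee_pos: [0.5319, -0.3462, 0.2643]
eef_rot: [0.708, 0.707, 0.0, 0.0]
ft_force: [-0.5, -0.5, -1.4]
width: 0.0213
grip_force: 15.0
```

```bash
python3 -c "
from h import *
go(.531,-.3455,.055)"
```

```text
t 28.7 grasp [ 0.532  -0.3462  0.1003] d(cm) [ 0.07 -0.1   4.53] yawy -0.1 tilt 0.04 w 0.021281602861319936 F [-0.5 -0.5 -1.4] gf 14.998321146704257
```

Call:
move_arm --steps '[{"dx": 0,"dy": 0,"dz": 1.5,"spin": 0},{"dx": 0,"dy": 0,"dz": 1.5,"spin": 0},{"dx": 0,"dy": 0,"dz": 0.8,"spin": 0},{"dx": 0,"dy": 0,"dz": 0.4,"spin": 0},{"dx": 0,"dy": 0,"dz": 0.2,"spin": 0},{"dx": 0,"dy": 0,"dz": 0.2,"spin": 0},{"dx": 0,"dy": 0,"dz": 0,"spin": 0},{"dx": 0,"dy": 0,"dz": 0,"spin": 0}]'

```text
time: 29.5
ee_pos: [0.5315, -0.3463, 0.2188]
eef_rot: [0.708, 0.706, 0.0, -0.0]
ft_force: [-4.1, 3.4, 8.0]
width: 0.0215
grip_force: 15.0
```

Call:
move_arm --steps '[{"dx": 0,"dy": 0,"dz": 0,"spin": 0},{"dx": 0,"dy": 0,"dz": 0,"spin": 0},{"dx": 0,"dy": 0,"dz": 0,"spin": 0},{"dx": 0,"dy": 0,"dz": 0,"spin": 0},{"dx": 0,"dy": 0,"dz": 0,"spin": 0}]' --claw 6

```text
time: 30.0
ee_pos: [0.5316, -0.3461, 0.2177]
eef_rot: [0.708, 0.706, 0.0, -0.0]
ft_force: [-0.2, 1.1, -0.3]
width: 0.0534
grip_force: 0.0
```

Call:
move_arm --steps '[{"dx": 0,"dy": 0,"dz": -1,"spin": 0},{"dx": 0,"dy": 0,"dz": -2,"spin": 0},{"dx": 0,"dy": 0,"dz": -3,"spin": 0},{"dx": 0,"dy": 0,"dz": -3,"spin": 0},{"dx": 0,"dy": 0,"dz": -3,"spin": 0},{"dx": 0,"dy": 0,"dz": -2,"spin": 0},{"dx": 0,"dy": 0,"dz": 0,"spin": 0},{"dx": 0,"dy": 0,"dz": 0,"spin": 0}]'

```text
time: 30.8
ee_pos: [0.5315, -0.3461, 0.3581]
eef_rot: [0.708, 0.706, 0.0, 0.0]
ft_force: [0.0, 0.5, -1.6]
width: 0.0602
grip_force: 0.0
```

Run:
```python
from h import *
from bench import imaging
a=[]
for n in("wrist","scene"):
    a.append(imaging.camera(n)["img"][:,:,::-1])
a[1]=a[1][100:380,80:500]
cv2.imwrite("pics/w9.png",np.vstack([cv2.resize(a[0],(480,300)),cv2.resize(a[1],(450,300)) if 0 else cv2.copyMakeBorder(cv2.resize(a[1],(450,300)),0,0,0,30,0)]))
```

```text
(no output)
```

View pics/w9.png

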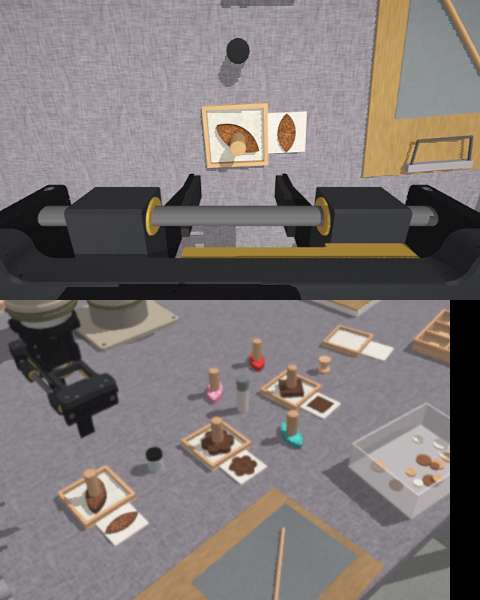

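All three stamps are upright in their own trays: leaf at (95,490), blossom at (217,437) and square at (291,380). The spare tray at (348,340) is empty. The glue stick, paint pot, bobbin and look-alikes are still standing where they were.

```bash
python3 -c "
from bench import job
print(job.close_job())"
```

```text
the job is handed in; nothing more can be done
None
```

Job handed in at about 31 s: all three stamps are upright and centred in their own trays, the spare tray is empty, and the glue stick, paint pot, bobbin and look-alikes were left where they stood.

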